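Load a spigot into the press dial and index it under the ram

TASK

Put the loose collared spigot standing on the bench into the empty nest at the dial's loading station, next to the one under the ram, and press it down past the nest's spring ball until it sits fully home on the stop inside, firmly but without forcing it. Then turn the dial exactly one click anticlockwise (seen from above), gently (its upright index pegs are there to push), so that the spigot clicks in under the press ram. Leave the finished spigots in their nests and the other parts where they stand.

Things in the scene. Friction and masses are not known exactly. Their poses are not given: they have to be found in the camera images.
- spigot: the loose part to load: turned steel, round, 78 mm tall, about 0.28 kg, upright on the bench. From the foot up: shank 30 mm diameter, 40 mm long, tapering to 20 mm over the lowest 6 mm; collar 40 mm diameter, 8 mm thick (40 to 48 mm up); plain neck 20 mm diameter (48 to 78 mm up), the place to grip, finger ends just above the collar. Origin: centre of the foot; z up.
- loading (a point): fixed point of the green press: loading station, on the axis of the nest waiting there, level with the dial's top face. Press axes: x from the dial's axis out through the loading station (0.5 rad right to 0.1 rad left of straight ahead), z up. The ram is over the next station 60 degrees anticlockwise; its head (52 mm wide, 220 to 330 mm up) and the column stand there and outward: go round them.
- ram (a point): fixed point of the press: underside of the ram's nose, over the station one click anticlockwise of the loading station, 100 mm from the dial's axis, 205 mm above the bench, 18 to 38 mm clear of a spigot that stands home below it.
- dial: aluminium dial of the press, 310 mm diameter, top face 85 mm above the bench, with all it carries: hub 72 mm diameter, 26 mm high; six dark steel nests on 100 mm radius every 60 degrees; six upright index pegs midway between them on 143 mm radius. Origin on its axis at bench level; z up; its x axis points to the empty nest that waits at the loading station at the start.
- nest: that empty nest: cup 46 mm across, 40 mm high above the dial's face, bore 31 mm. Origin on its axis, level with the dial's face; z up. In it a rigid stop screw (part of this body), hand-set and not measured: its face lies anywhere from 4 to 24 mm above the origin and must be felt. 15 to 20 N is firm enough; over 35 N would shift it. A weak sprung part-present pin (1 N) stands 1.5 mm proud of it.
- ball (a point): tip of the spring ball in that nest: it sticks 4 mm into the bore, on the side towards the dial's axis, 32 mm above the dial's face (8 mm below the mouth). The taper of the shank catches on it when the foot is about 29 to 34 mm above the dial's face; weight alone does not pass it, it takes 6 to 12 N downward, and still 2 to 12 N from there to the stop.
- index (a joint): angle of the dial, rad: 0 at the start, grows anticlockwise seen from above; one click is 1.047 (60 degrees). A spring roller holds it in each click: about 10 N sideways at a peg turns it out, the resistance falls to nothing half way (0.52), and beyond that the dial runs on by itself into the next click and stays.
- peg (a point): top of the index peg that is 90 degrees clockwise of the empty nest (to the right at the start); moves with the dial. Upright steel pin of 12 mm diameter with an 18 mm black ball on top, 143 mm from the dial's axis, top 45 mm above the dial's face (130 mm above the bench). The other five are alike, 60 degrees apart.
- set1: finished spigot with a pressed-on ring, loose in the nest under the ram; same shape as the spigot to load, top 177 mm above the bench. Origin: centre of its foot. It moves on with the dial; leave it in its nest.
- set2: the same, in the nest one click anticlockwise of the ram. Leave it in its nest.
- set3: the same, in the nest two clicks anticlockwise of the ram, nearest the robot. Leave it in its nest.
- pin: bystander: plain steel pin without a collar, 30 mm diameter, 80 mm tall, upright on the bench. Origin: centre of its foot. Leave it alone.
- stub: bystander: short collared steel stub, 44 mm tall, foot 36 mm, collar 48 mm diameter, upright on the bench. Origin: centre of its foot. Leave it alone.
There are look-alikes about, which are no part of the job. What is shaped like the set1 but orange or red is not meant. Leave any yellow look-alike of the spigot alone.

How it is judged:
On the way, in this order (a step that is already met when the one before it is completed fails the run):
1. the spigot sits fully home on the nest's stop, at the loading station (contact force between spigot and nest above 0.3 N and horizontal distance between spigot and nest below 0.003 m and angle between spigot's own z axis and vertical below 0.06 rad and value of joint index between -0.12 and 0.12 rad), for 0.3 s.
2. the dial stands in the next click (value of joint index between 0.987 and 1.107 rad), for 0.2 s.
At the end, for the whole second after the job is handed in: The spigot stands upright in its nest (within 3 mm of its axis, 0.06 rad) and home: within about 1.5 mm of the stop, on its pin. Dial at rest in the next click (1.047 rad, within 0.06), spigot within 9 mm of the ram's axis. Finished spigots in their nests, pin and stub within 30 mm (all of step 2 and velocity of joint index between -0.05 and 0.05 rad/s and contact force between spigot and nest above 0.3 N and horizontal distance between spigot and nest below 0.003 m and angle between spigot's own z axis and vertical below 0.06 rad and horizontal distance between spigot and ram below 0.009 m and z of each of set1, set2, set3 in the frame of dial below 0.104 m and horizontal distance between set1 and dial between 0.094 and 0.106 m and angle between each of set1, set2, set3's own z axis and vertical below 0.08 rad and horizontal distance between set2 and dial between 0.094 and 0.106 m and horizontal distance between set3 and dial between 0.094 and 0.106 m and distance of each of pin, stub from where it was at the start of the episode below 0.03 m); the robot touches nothing.
It fails at once if the spigot is forced down on the nest's stop with more than 35 N (contact force between spigot and nest above 35 N).
It fails at once if the fingers bear on the dial with more than 40 N (contact force between the fingers and dial above 40 N).
It fails at once if a finished spigot is lifted out of its nest (z of any of set1, set2, set3 in the frame of dial above 0.13 m).
It fails at once if the pin or the stub is knocked over or pushed more than 30 mm (distance of any of pin, stub from where it was at the start of the episode above 0.03 m or angle between any of pin, stub's own z axis and vertical above 0.4 rad).
It fails at once if the dial is turned backwards out of its click or on beyond one click (value of joint index below -0.4 rad or value of joint index above 1.4 rad).
It also fails if it takes over 72 s, if anything falls off the work surface, if the arm or the gripper's body presses on something with over 40 N, if the wrist force passes 120 N, or if a joint passes its speed limit or range.

ROBOT

A 6-joint arm with a two-finger parallel gripper is mounted at the origin on the work surface. World frame = base frame: x ahead of the robot, y to its left, z up, the work surface at z = 0. Lengths are in m, angles in rad, forces in N, time in s.
With the tool pointing down it reaches from about 0.375 to 0.975 m from the base axis. Payload 3.8 kg.
Tool frame: the origin (TCP) lies midway between the tips of the shut fingers; the grasp point (between the pads) lies 19 mm behind it; z points along the fingers, y is the line along which they close (so a half turn about z gives the same grasp; the last joint's range is limited). The gripper opens to 88 mm and grips with 3 to 60 N. Pads are 18 mm wide; open, the fingers measure 123 mm over their backs; the gripper's body (75 mm by 187 mm) begins 45 mm behind the grasp point.
Start: joints at [-1.331, 0.264, 1.604, -0, 1.274, -0.037], TCP at [0.184, -0.649, 0.239] pointing down, gripper open.
Joint ranges: [-2.63, 2.63], [-0.94, 2.18], [0.31, 2.57], [-1.31, 4.45], [0, 2.66], [-2.55, 2.55]. Speed limits (rad/s): [2.57, 2.57, 3.14, 3.14, 3.14, 3.14].

INTERFACE

Orientations are given as a rotation vector (axis times angle).
In Python, from cell import manip, inverse_kinematics, cams, order gives the robot as it stands. Calls block until the motion is done:
- manip.move_pose(position, orientation): joint-space move of the TCP to a pose.
- manip.move_linear(position, rate=0.15, rot=None): straight line of the TCP; rot=None keeps the orientation; rate is the mean speed in m/s.
- manip.set_joints(angles): joint-space move.
- manip.set_gripper(opening, force=None): finger opening in m; force is the grip in N (None keeps the last); returns when the fingers have stopped.
- manip.dwell(seconds).
- inverse_kinematics(position, orientation): joint angles nearest the present ones, or None.
- manip.state(): the state.
- cams.capture(name): name is "side" or "top" or "wrist"; returns a dict with "image" (420x560x3 uint8, blue, green, red), "z_map" (420x560 float32, m along the optical axis (not along the pixel's ray), 0 where there is no reading), "intrinsics" (3x3 intrinsics, pixels), "position" and "orientation" of the camera in the world; the wrist camera has in their place "T_tool_cam" (4x4, takes a point from camera to tool coordinates, whose origin is the TCP and whose axes are the flange's). Camera axes: x right, y down, z forward; pixel columns grow to the right and rows downward; lengths in m; the calibration is good to about 2 mm. A picture is of the moment at which its call begins: read the wrist's pose just before it.
A pose or a line that the arm cannot do raises manip.IKError and nothing moves.
- order.close_job(): hands the job in; it is judged then, once.
The state is a dict: "clock": time; "joint_pos": joint angles; "joint_velocities": joint speeds; "tau": joint torques, N m; "tool_pos": TCP position; "tcp_rot": TCP orientation; "contact_force": force on the tool from outside, world axes, zero at the start; "moment": the same for the moment, N m; "gripper_width": finger opening in m; "grasp_force": force on a finger pad.
Only numpy, scipy, OpenCV 4.12 (cv2) and the standard library are available. Lean on these libraries where they do the work, as an engineer would, in place of code of your own. Each camera call takes 0.05 s, during which the arm holds its last target. There are 200 camera calls.

## Working session

There is one attempt and no reset: what is moved stays moved. The work goes in short steps, each a Python script; the robot and the scene stay as the last script left them, time stands still between calls to the robot, and variables do not carry over. Pictures are saved under pics/ and viewed, at most 10 in all, crops included, and the job is handed in when it is done.

```bash
ls; mkdir -p pics
python3 - <<'E'
from cell import manip,cams
import cv2,numpy as np
s=manip.state();print(s)
for n in("top","side"):
    c=cams.capture(n);cv2.imwrite(f"pics/{n}0.png",c["image"]);np.savez(f"{n}0.npz",**c)
    print(n,c["intrinsics"],c["position"],c["orientation"])
c=cams.capture("wrist");print(c["T_tool_cam"],c["intrinsics"])
E
```

```text
pics
{'clock': 0.0, 'joint_pos': array([-1.33087648e+00,  2.64733454e-01,  1.60534111e+00, -3.88084827e-05,
        1.27368768e+00, -3.68967257e-02]), 'joint_velocities': array([-4.60576938e-05, -2.57698902e-03,  3.42477889e-03,  1.91104217e-03,
        1.45318398e-03,  5.78864982e-04]), 'tau': array([-2.24771416e-04, -5.02102947e+01, -3.56876206e+01,  7.27795204e-02,
        2.92499224e-02, -1.59951310e-04]), 'tool_pos': array([ 0.18429726, -0.64863212,  0.23741903]), 'tcp_rot': array([-3.10941259e+00, -4.33155937e-01,  4.03050599e-04]), 'contact_force': array([-0.0515177 , -0.92620645, -0.21875437]), 'moment': array([ 8.60978309e-05,  3.92435920e-02, -1.64478226e-02]), 'grasp_force': 0.0, 'gripper_width': 0.08801542254876847}
top [[379.87282056   0.         285.59368193]
 [  0.         379.87282056 201.21783506]
 [  0.           0.           1.        ]] [ 0.35404437 -0.0342892   1.04116856] [-2.08052819  2.14556468 -0.18836343]
side [[448.42388157   0.         268.94538786]
 [  0.         448.42388157 206.0545576 ]
 [  0.           0.           1.        ]] [0.00362493 0.59060896 0.67073475] [-0.86763213  2.34115752 -1.24785936]
[[ 3.01717397e-04 -9.56460331e-01 -2.91862200e-01  7.67837481e-02]
 [ 9.99999942e-01  2.41642464e-04  2.41881094e-04 -1.13758825e-03]
 [-1.60823370e-04 -2.91862256e-01  9.56460348e-01 -1.45287087e-01]
 [ 0.00000000e+00  0.00000000e+00  0.00000000e+00  1.00000000e+00]] [[290.87076068   0.         274.70147166]
 [  0.         290.87076068 210.15537108]
 [  0.           0.           1.        ]]
```

View pics/top0.png

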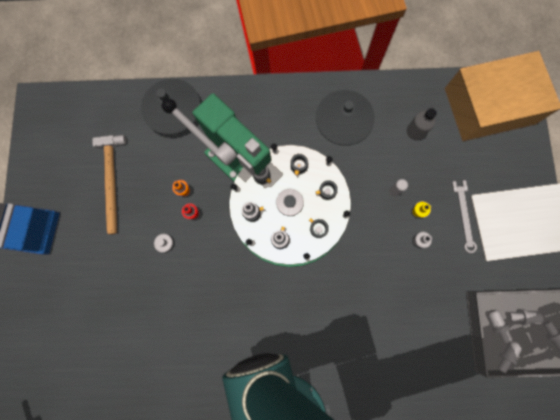

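View pics/side0.png

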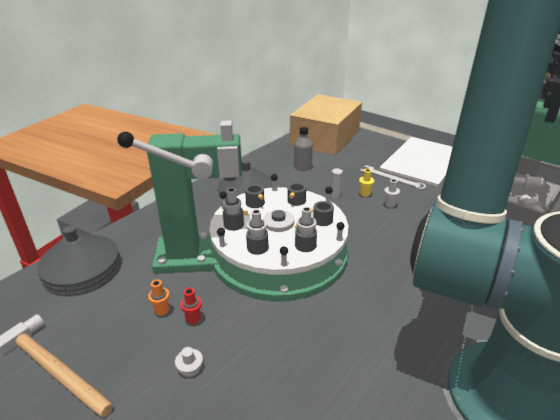

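The top view shows the dial at (290,202), the ram at about (262,175) and the empty loading nest at (300,165). Candidates for the spigot:
- **Grey collared part (424,240):** fits, because it is plain steel with a collar and a tall neck.
- **Yellow part (423,210):** the look-alike.
- **(402,185):** the pin, no collar.
- **(163,243):** the stub, short.
- **Orange (181,187) and red (190,211):** decoys.

I'll confirm with a crop and measure.

```bash
cat > h.py <<'E'
import numpy as np,cv2
from scipy.spatial.transform import Rotation as R
def ray(c,uv,T=None):
    K=c["intrinsics"]; d=np.linalg.inv(K)@np.array([uv[0],uv[1],1.])
    if T is None: Rm=R.from_rotvec(c["orientation"]).as_matrix();p=np.array(c["position"])
    else: Rm,p=T[:3,:3],T[:3,3]
    return p,Rm@d
def onz(c,uv,z,T=None):
    p,d=ray(c,uv,T); return p+d*(z-p[2])/d[2]
def cloud(c,T=None):
    h,w=c["z_map"].shape; v,u=np.mgrid[:h,:w]; K=c["intrinsics"]; z=c["z_map"]
    P=np.stack([(u-K[0,2])/K[0,0]*z,(v-K[1,2])/K[1,1]*z,z],-1)
    if T is None: Rm=R.from_rotvec(c["orientation"]).as_matrix();p=np.array(c["position"])
    else: Rm,p=T[:3,:3],T[:3,3]
    W=P@Rm.T+p; W[z<=0]=np.nan; return W
def wristT(s,c):
    T=np.eye(4);T[:3,:3]=R.from_rotvec(s["tcp_rot"]).as_matrix();T[:3,3]=s["tool_pos"];return T@c["T_tool_cam"]
def down(yaw): # tool z down, tool x axis at angle yaw in world
    c,s=np.cos(yaw),np.sin(yaw)
    return R.from_matrix(np.array([[c,s,0],[s,-c,0],[0,0,-1.]])).as_rotvec()
E
python3 - <<'E'
from h import *
c=dict(np.load("top0.npz")); W=cloud(c); im=c["image"]
for n,uv,z in [("spig",(424,240),.078),("yel",(423,210),.078),("pin",(402,185),.08),("stub",(163,243),.044)]:
    b=W[uv[1]-14:uv[1]+14,uv[0]-14:uv[0]+14].reshape(-1,3); m=b[b[:,2]>.015]
    print(n,onz(c,uv,z).round(3),"zmax",np.nanpercentile(m[:,2],95).round(3),"ext",(np.nanmax(m,0)-np.nanmin(m,0)).round(3),"mid",((np.nanmax(m,0)+np.nanmin(m,0))/2).round(3))
# dial: white top face
hsv=cv2.cvtColor(im,cv2.COLOR_BGR2HSV)
m=((abs(W[...,2]-.085)<.008)&(hsv[...,1]<50)&(hsv[...,2]>150)).astype(np.uint8);m[:,:200]=0;m[:,370:]=0
k=max(cv2.findContours(m,0,1)[0],key=cv2.contourArea); hull=cv2.convexHull(k)
(e,ax,an)=cv2.fitEllipse(hull); print("dial px",e,ax); D=onz(c,e,.085);print("dial",D, "diam",ax[0]/379.87*.956,ax[1]/379.87*.956)
for uv in [(300,165),(328,190),(319,229)]:
    P=onz(c,uv,.125); d=P-D;print("nest",P.round(3),np.hypot(*d[:2]).round(3),np.arctan2(d[1],d[0]).round(3))
for uv in [(274,147),(330,160),(347,213),(307,256),(250,242)]:
    P=onz(c,uv,.125); d=P-D;print("peg",P.round(3),np.hypot(*d[:2]).round(3),np.degrees(np.arctan2(d[1],d[0])).round(1))
t=cv2.resize(im[150:265,220:450],None,fx=3,fy=3,interpolation=2);s=dict(np.load("side0.npz"))["image"]
t2=cv2.resize(s[140:230,310:420],(275,225),interpolation=2)
o=np.zeros((570,690,3),np.uint8);o[:345]=t;o[345:,:275]=t2;cv2.imwrite("pics/crop0.png",o)
E
```

```text
spig [ 0.432 -0.368  0.078] zmax 0.08 ext [0.039 0.038 0.067] mid [ 0.436 -0.375  0.05 ]
yel [ 0.508 -0.373  0.078] zmax 0.08 ext [0.038 0.038 0.069] mid [ 0.516 -0.38   0.05 ]
pin [ 0.575 -0.324  0.08 ] zmax 0.083 ext [0.027 0.029 0.069] mid [ 0.575 -0.323  0.05 ]
stub [0.447 0.304 0.044] zmax 0.046 ext [0.046 0.049 0.034] mid [0.451 0.313 0.033]
dial px (289.5634765625, 204.62445068359375) (118.1200942993164, 120.24042510986328)
dial [ 0.53179258 -0.03238068  0.085     ] diam 0.29726698646944083 0.3026031179219978
nest [ 0.624 -0.062  0.125] 0.097 -0.307
nest [ 0.558 -0.128  0.125] 0.099 -1.305
nest [ 0.462 -0.102  0.125] 0.098 -2.358
peg [0.674 0.002 0.125] 0.146 13.7
peg [ 0.635 -0.137  0.125] 0.147 -45.5
peg [ 0.499 -0.172  0.125] 0.143 -103.2
peg [ 0.398 -0.07   0.125] 0.139 -164.2
peg [0.436 0.066 0.125] 0.137 134.4
```

View pics/crop0.png

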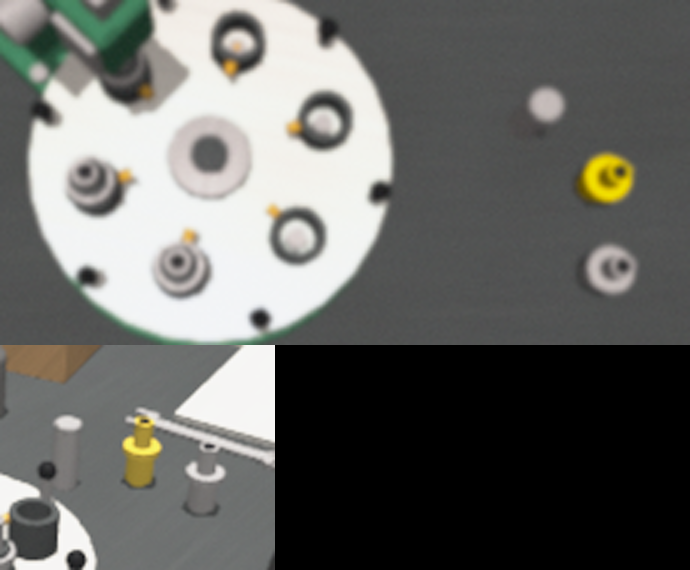

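Crop: the grey part at (424,240) has a collar, a tall neck and a top at 80 mm, so it is the spigot. The yellow look-alike is next to it, and the pin and stub are identified. The loading nest at (300,165) is empty. Next I'll take a closer wrist view of the nest, then of the spigot.

Run:
```python
from cell import manip,cams,inverse_kinematics
from h import *
def look(n,p,yaw):
    manip.move_pose(p,down(yaw)); manip.dwell(.2); s=manip.state(); c=cams.capture("wrist"); T=wristT(s,c)
    cv2.imwrite(f"pics/{n}.png",c["image"]); np.savez(f"{n}.npz",T=T,**c); print(n,s["tool_pos"].round(4),s["joint_pos"].round(2),s["clock"]); return c,T
look("nest1",[.60,-.16,.33],-.95)
look("spig1",[.435,-.373,.22],0.)
o=np.vstack([cv2.imread("pics/nest1.png"),cv2.imread("pics/spig1.png")]);cv2.imwrite("pics/w1.png",cv2.resize(o,(400,600),interpolation=3) if 0 else np.hstack([cv2.resize(o[:420],(400,300)),cv2.resize(o[420:],(400,300))]))
```

```text
nest1 [ 0.5998 -0.1606  0.3298] [-0.3   0.12  1.61 -0.    1.41  2.22] 2.6583
spig1 [ 0.4358 -0.3727  0.2205] [-0.75  0.08  1.85  0.    1.21  0.82] 4.175
```

View pics/w1.png

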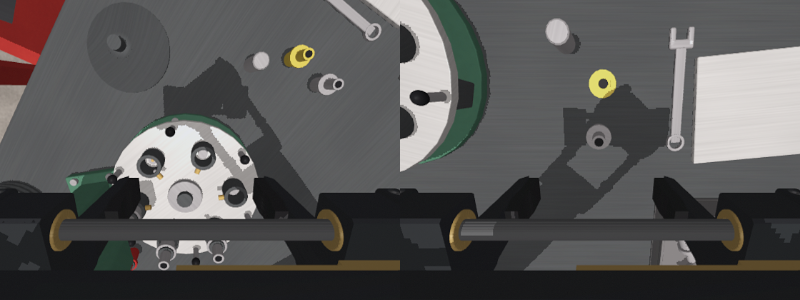

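Left half: the loading nest is at about (151,162), the hub at (185,195) and the press at the left. Right half: the spigot is at (599,137), with the yellow look-alike above it.

Run:
```python
from h import *
def ring(f,g,z,r,tol=.006,rx=.03):
    c=dict(np.load(f)); T=c["T"]; W=cloud(c,T); m=(abs(W[...,2]-z)<tol)&(np.hypot(W[...,0]-g[0],W[...,1]-g[1])<rx)
    m=m.astype(np.uint8); k=max(cv2.findContours(m,0,1)[0],key=cv2.contourArea)
    P=np.array([onz(c,q[0],z,T)[:2] for q in k],np.float32); o,rr=cv2.minEnclosingCircle(P); 
    e=cv2.fitEllipse(k); E=onz(c,e[0],z,T)
    print(f,np.round(o,4),"r",round(rr,4),"exp",r,"zmed",np.nanmedian(W[...,2][m>0]).round(4),"ell",E.round(4)); return np.array(o),E[:2]
S=ring("spig1.npz",(.435,-.373),.078,.010,.008,.03); ring("spig1.npz",(.435,-.373),.048,.020,.008,.03)
N=[ring("nest1.npz",g,.125,.023) for g in [(.626,-.062),(.560,-.130),(.464,-.105)]]
h,_=ring("nest1.npz",(.5357,-.035),.111,.036,.006,.05)
for n in N: d=n[0]-h; print(np.hypot(*d),np.arctan2(d[1],d[0]))
```

```text
spig1.npz [ 0.4372 -0.3747] r 0.0106 exp 0.01 zmed 0.0774 ell [ 0.4372 -0.3745  0.078 ]
spig1.npz [ 0.4369 -0.3746] r 0.0204 exp 0.02 zmed 0.0473 ell [ 0.4369 -0.3745  0.048 ]
nest1.npz [ 0.6294 -0.0593] r 0.0273 exp 0.023 zmed 0.124 ell [ 0.6328 -0.0591  0.125 ]
nest1.npz [ 0.5642 -0.1259] r 0.0253 exp 0.023 zmed 0.124 ell [ 0.5642 -0.128   0.125 ]
nest1.npz [ 0.4692 -0.1016] r 0.0238 exp 0.023 zmed 0.1239 ell [ 0.4692 -0.1021  0.125 ]
nest1.npz [ 0.5392 -0.0323] r 0.0167 exp 0.036 zmed 0.1102 ell [ 0.5394 -0.0325  0.111 ]
0.09410778998016113 -0.2901336734795892
0.09689247639292838 -1.309716281804666
0.09851853798986372 -2.3615389924463783
```

Run:
```python
from h import *
from scipy.optimize import least_squares
c=dict(np.load("nest1.npz"));T=c["T"];W=cloud(c,T);g=cv2.cvtColor(c["image"],6)
obs=[]
for gx in [(.628,-.061),(.563,-.128),(.468,-.102)]:
    near=np.hypot(W[...,0]-gx[0],W[...,1]-gx[1])<.033
    m=(near&(abs(W[...,2]-.124)<.004)&(g<110)).astype(np.uint8)
    # annulus: least-squares two-sided -> fit circle with outer boundary
    k=cv2.convexHull(np.argwhere(m)[:,::-1].astype(np.int32)); P=np.array([onz(c,q[0],.125,T)[:2] for q in k])
    r=least_squares(lambda p:np.hypot(*(P-p[:2]).T)-p[2],[*gx,.023],loss="soft_l1",f_scale=.001).x
    print(r.round(4),np.abs(np.hypot(*(P-r[:2]).T)-r[2]).max().round(4)); obs.append(r[:2])
obs=np.array(obs)
f=lambda p:np.concatenate([obs[i]-p[:2]-.1*np.array([np.cos(p[2]-i*np.pi/3),np.sin(p[2]-i*np.pi/3)]) for i in range(3)])
s=least_squares(f,[.536,-.034,-.29]);print("dial",s.x.round(4),"res",s.fun.round(4)); print("nest",(s.x[:2]+.1*np.array([np.cos(s.x[2]),np.sin(s.x[2])])).round(4))
cv2.imwrite("pics/n1c.png",cv2.resize(c["image"][180:330,150:380],None,fx=3,fy=3,interpolation=2))
```

```text
[ 0.6346 -0.0597  0.0221] 0.0005
[ 0.5644 -0.1289  0.022 ] 0.0008
[ 0.4691 -0.1026  0.0222] 0.0006
dial [ 0.5393 -0.0325 -0.2696] res [-0.0011 -0.0005  0.      0.0004  0.0011  0.0001]
nest [ 0.6357 -0.0592]
```

View pics/n1c.png

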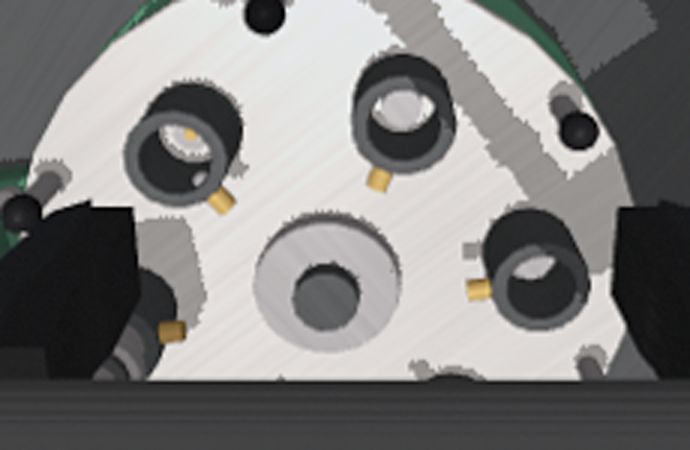

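Crop: the upper-left nest is empty and shows the brass part-present pin. The fit agrees with the hub to under 1 mm: nest at (0.635, -0.0595), dial at (0.539, -0.0325). Now to grip the spigot and bring it over the nest.

Run:
```python
from cell import manip,cams
from h import *
def pr(t):
    s=manip.state();print(t,round(s["clock"],2),s["tool_pos"].round(4),s["contact_force"].round(2),s["gripper_width"].round(4),round(float(s["grasp_force"]),1));return s
x,y=.4370,-.3746
manip.set_gripper(.06)
manip.move_linear([x,y,.11]); manip.move_linear([x,y,.0515],rate=.06); manip.dwell(.2);pr("at")
manip.set_gripper(0.0,force=40); pr("grip")
manip.move_linear([x,y,.25]); pr("lift")
manip.move_pose([.64,-.2,.26],down(-.95)); pr("via")
manip.move_linear([.635,-.0595,.225],rate=.12);manip.dwell(.4); pr("above")
c=cams.capture("side");cv2.imwrite("pics/s1.png",cv2.resize(c["image"][100:300,130:430],None,fx=2.4,fy=2.4)); np.savez("s1.npz",**c)
```

```text
Traceback (most recent call last):
AttributeError: 'float' object has no attribute 'round'
```

```bash
cat >> h.py <<'E'
from cell import manip,cams
def pr(t):
    s=manip.state();print(t,round(s["clock"],2),s["tool_pos"].round(4),s["contact_force"].round(2),round(float(s["gripper_width"]),4),round(float(s["grasp_force"]),1));return s
E
python3 - <<'E'
from h import *
x,y=.4370,-.3746
pr("at")
manip.set_gripper(0.0,force=40); pr("grip")
manip.move_linear([x,y,.25]); pr("lift")
manip.move_pose([.64,-.2,.26],down(-.95)); pr("via")
manip.move_linear([.635,-.0595,.225],rate=.12);manip.dwell(.4); pr("above")
c=cams.capture("side");cv2.imwrite("pics/s1.png",cv2.resize(c["image"][100:300,130:430],None,fx=2.4,fy=2.4)); np.savez("s1.npz",**c)
E
```

```text
at 7.02 [ 0.4373 -0.3749  0.052 ] [ 0.39 -0.69 -0.22] 0.0598 0.0
grip 7.72 [ 0.437  -0.3747  0.0515] [-0.23  0.14 -0.78] 0.0191 39.9
lift 9.19 [ 0.4364 -0.374   0.2486] [-0.31 -0.08 -3.01] 0.0189 39.9
via 10.43 [ 0.6395 -0.2004  0.2593] [ 0.31  0.72 -3.82] 0.0187 39.9
above 12.18 [ 0.635  -0.0598  0.225 ] [ 0.52  0.16 -3.25] 0.0187 39.9
```

View pics/s1.png

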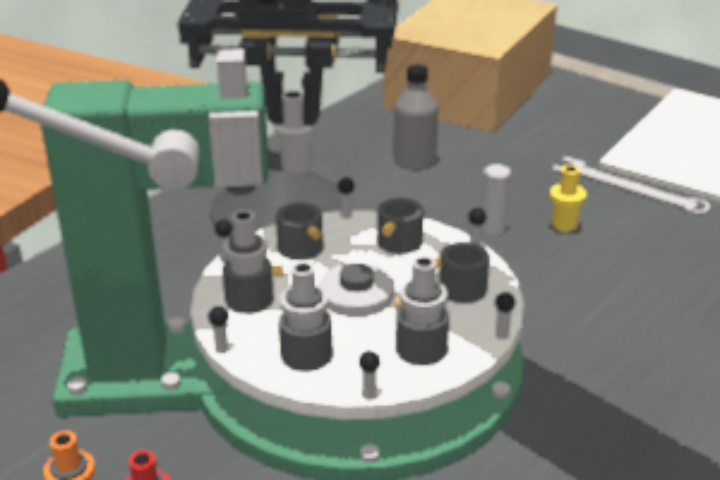

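The spigot is held upright at about (295,140), directly above the empty nest at (298,230). Next comes the force-guarded descent.

Run:
```python
from h import *
X,Y=.635,-.0595
manip.dwell(.2); b=np.mean([manip.state()["contact_force"] for _ in range(3)],0)
manip.move_linear([X,Y,.178],rate=.06)
z=.178; i=0; n=0
def F():
    return manip.state()["contact_force"]-b
f=F();print("178",f.round(1))
while z>.136:
    z-=.0006 if f[2]<9 else .0003
    manip.move_linear([X,Y,z],rate=.012); f=F(); s=manip.state(); i+=1
    if i%4==0 or f[2]>9: print(round(z,4),round(s["tool_pos"][2],4),f.round(1),round(s["clock"],2))
    if np.hypot(f[0],f[1])>15: print("side");break
    n=n+1 if f[2]>17 else 0
    if f[2]>22 or n>=2: print("stop");break
manip.dwell(.3);pr("end")
```

```text
178 [0.9 0.4 1.3]
0.1756 0.1755 [-0.2  0.1  1. ] 14.37
0.1732 0.1731 [-0.8  0.   1.8] 15.37
0.1708 0.1707 [-0.5  0.6  0.3] 16.37
0.1684 0.1683 [-0.5 -0.2  0.8] 17.37
0.166 0.1663 [ 1.9 -0.5  2.4] 18.37
0.1636 0.165 [ 1.7 -1.   9.5] 19.37
0.1633 0.165 [ 1.7 -0.6 10.9] 19.62
0.163 0.1648 [ 1.3 -0.9 10.5] 19.87
0.1627 0.1648 [ 0.4 -1.3 11.3] 20.12
0.1624 0.1647 [-0.1 -0.5 12.9] 20.37
0.1621 0.1642 [ 1.3 -0.3 12.6] 20.62
0.1618 0.1637 [ 0.9 -0.4 10.6] 20.87
0.1615 0.1629 [ 1.5 -0.6  9.6] 21.12
0.1612 0.1628 [ 0.3 -0.1 10.1] 21.37
0.1609 0.1622 [0.8 0.2 9.1] 21.62
0.1594 0.159 [ 3.2 -0.6  4.8] 22.37
0.157 0.1569 [3.  0.  4.8] 23.37
0.1546 0.1546 [ 3.3 -0.4  4.4] 24.37
0.1522 0.1521 [ 3.9 -0.7  4.5] 25.37
0.1498 0.1498 [ 3.6 -0.8  4.1] 26.37
0.1474 0.1472 [ 4.7 -1.   3.5] 27.37
0.145 0.145 [ 4.7 -2.2  3.7] 28.37
0.1426 0.1424 [ 5.5 -1.6  2.9] 29.37
0.1402 0.1406 [ 4.  -2.   7.5] 30.37
0.1396 0.1406 [ 3.  -1.1 10.3] 30.62
0.1393 0.1406 [ 3.8 -1.6 11.2] 30.87
0.139 0.1405 [ 2.1 -0.6 13.2] 31.12
0.1387 0.1405 [ 2.9 -0.7 12.7] 31.37
0.1384 0.1405 [ 1.3 -1.  14.3] 31.62
0.1381 0.1405 [ 0.8 -0.9 15.4] 31.87
0.1378 0.1405 [-0.1 -0.8 17.6] 32.12
0.1375 0.1405 [ 0.  -0.1 18.7] 32.37
stop
end 32.67 [ 0.6355 -0.0594  0.1405] [-0.6  -0.32 15.23] 0.0187 39.9
```

The spigot is on the rigid stop at 15–18 N, with its foot about 4 mm above the dial's face. The ball was passed at about 12 N. Next: ease off, release and check.

Run:
```python
from h import *
X,Y=.635,-.0595
manip.move_linear([X,Y,.1400],rate=.01); manip.dwell(.1); pr("eased")
manip.set_gripper(.045); pr("open")
manip.move_linear([X,Y,.24],rate=.15); manip.move_linear([.64,-.2,.26],rate=.2); 
manip.set_gripper(0.0,force=30); pr("out")
c=cams.capture("side");cv2.imwrite("pics/s2.png",cv2.resize(c["image"][130:300,180:430],None,fx=2.4,fy=2.4))
t=cams.capture("top"); W=cloud(t); m=(np.hypot(W[...,0]-.635,W[...,1]+.0595)<.025)
print("top z",np.sort(W[...,2][m])[-12:].round(3), "expect .167")
```

```text
eased 33.17 [ 0.6353 -0.0595  0.1405] [ 2.95 -1.31  6.13] 0.0188 39.9
open 33.73 [ 0.6345 -0.0594  0.1395] [0.18 0.57 0.3 ] 0.0452 0.0
out 36.17 [ 0.64 -0.2   0.26] [ 0.69 -0.02  0.77] 0.0004 0.0
top z [0.169 0.169 0.17  0.17  0.17  0.17  0.17  0.17  0.171 0.171 0.171 0.172] expect .167
```

View pics/s2.png

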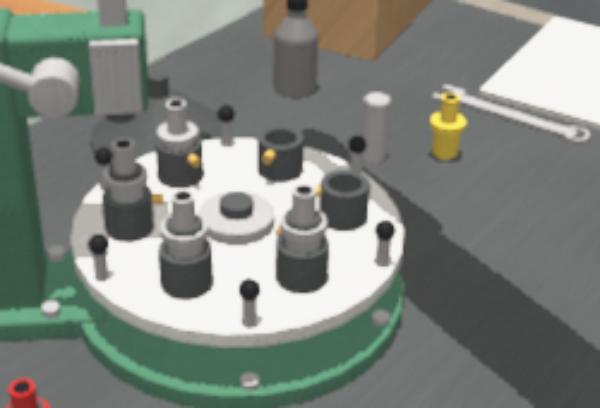

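The spigot stands upright in the loading nest at (177,140), seated. Its top reads 0.170 m with the top camera's +2 mm bias, which matches home. Now the peg push.

Run:
```python
from h import *
C=np.array([.5393,-.0325]);a=-.2696;R0=.145;t0=a-np.pi/2
def pose(t,z): # tool at dial angle t; tool y tangential
    return [*(C+R0*np.array([np.cos(t),np.sin(t)])),z], down(t+np.pi)
t=t0-.36
p,o=pose(t,.21); manip.move_pose(p,o); pr("pre")
p,o=pose(t,.112); manip.move_linear(p,rate=.1); manip.dwell(.3); s=pr("low"); b=s["contact_force"]
print(s["joint_pos"].round(2))
tc=None
for i in range(60):
    t+=.02; p,o=pose(t,.112); manip.move_linear(p,rate=.03,rot=o)
    s=manip.state(); d=s["tool_pos"][:2]-C; th=np.arctan2(d[1],d[0]); f=s["contact_force"]-b
    ft=f[:2]@[-np.sin(th),np.cos(th)]; fr=f[:2]@[np.cos(th),np.sin(th)]
    if tc is None and ft<-3: tc=th
    idx=0 if tc is None else th-tc
    print(round(t-t0,3),round(th-t0,3),"idx",round(idx,3),"ft",ft.round(1),"fr",fr.round(1),"fz",f[2].round(1),round(s["clock"],2))
    if ft<-25 or abs(fr)>20: print("ABORT");break
    if idx>.56 or (idx>.45 and ft>-.5): break
p[2]=.22; manip.dwell(.5)
```

```text
pre 37.95 [ 0.4543 -0.1499  0.2103] [ 0.25 -0.12  0.31] 0.0006 0.0
low 39.38 [ 0.4542 -0.1498  0.1125] [0.08 0.4  0.41] 0.0002 0.0
[-0.37  0.01  2.14  0.    0.99  0.26]
-0.34 -0.339 idx 0 ft 0.3 fr 0.4 fz -0.9 39.63
-0.32 -0.319 idx 0 ft 0.4 fr 1.1 fz -0.9 39.88
-0.3 -0.3 idx 0 ft -0.5 fr 0.6 fz 0.1 40.13
-0.28 -0.28 idx 0 ft -0.1 fr 0.8 fz 0.4 40.38
-0.26 -0.26 idx 0 ft 0.4 fr 0.3 fz -0.3 40.63
-0.24 -0.24 idx 0 ft -0.2 fr -0.1 fz -0.6 40.88
-0.22 -0.22 idx 0 ft 0.2 fr 0.0 fz -0.2 41.13
-0.2 -0.2 idx 0 ft 0.8 fr 0.7 fz -0.6 41.38
-0.18 -0.18 idx 0 ft 0.7 fr 1.0 fz -0.1 41.63
-0.16 -0.16 idx 0 ft -2.1 fr 0.5 fz 0.9 41.88
-0.14 -0.142 idx 0 ft -2.6 fr 0.8 fz 1.7 42.13
-0.12 -0.123 idx 0.0 ft -4.3 fr 1.3 fz 1.1 42.38
-0.1 -0.104 idx 0.019 ft -4.8 fr 0.2 fz 2.4 42.63
-0.08 -0.085 idx 0.038 ft -4.5 fr 0.5 fz 2.7 42.88
-0.06 -0.066 idx 0.057 ft -5.7 fr 0.9 fz 3.1 43.13
-0.04 -0.048 idx 0.075 ft -6.8 fr 0.3 fz 4.7 43.38
-0.02 -0.03 idx 0.094 ft -7.2 fr 0.4 fz 4.3 43.63
0.0 -0.011 idx 0.112 ft -8.5 fr 1.2 fz 5.8 43.88
0.02 0.008 idx 0.131 ft -8.4 fr 0.4 fz 5.8 44.13
0.04 0.027 idx 0.15 ft -9.4 fr 0.5 fz 5.7 44.38
0.06 0.046 idx 0.169 ft -10.1 fr -0.3 fz 5.7 44.63
0.08 0.065 idx 0.189 ft -10.6 fr 1.0 fz 6.6 44.88
0.1 0.085 idx 0.208 ft -10.2 fr 0.2 fz 6.8 45.13
0.12 0.105 idx 0.229 ft -10.8 fr 0.1 fz 6.9 45.38
0.14 0.126 idx 0.249 ft -9.7 fr 0.2 fz 5.5 45.63
0.16 0.146 idx 0.27 ft -8.9 fr -1.0 fz 6.3 45.88
0.18 0.167 idx 0.291 ft -9.0 fr -1.2 fz 4.8 46.13
0.2 0.189 idx 0.312 ft -8.5 fr -0.9 fz 6.4 46.38
0.22 0.21 idx 0.334 ft -8.3 fr -1.3 fz 3.2 46.63
0.24 0.232 idx 0.356 ft -7.3 fr -0.5 fz 4.5 46.88
0.26 0.254 idx 0.378 ft -5.5 fr -1.8 fz 3.5 47.13
0.28 0.278 idx 0.401 ft -5.3 fr -2.1 fz 2.4 47.38
0.3 0.302 idx 0.425 ft -3.9 fr -0.4 fz -0.3 47.63
0.32 0.326 idx 0.45 ft -0.1 fr -0.1 fz -0.5 47.88
0.34 0.346 idx 0.469 ft -0.3 fr 0.1 fz -0.6 48.13
```

The dial ran on by itself past half way. I'll lift clear and check.

Run:
```python
from h import *
p=manip.state()["tool_pos"].copy(); p[2]=.24; manip.move_linear(p,rate=.15); manip.move_pose([.42,-.32,.3],down(.9)); manip.dwell(.3);pr("clear")
t=cams.capture("top");c=cams.capture("side")
W=cloud(t); C=np.array([.5393,-.0325])
for k in range(6):
    th=-.2696+k*np.pi/3; q=C+.1*np.array([np.cos(th),np.sin(th)])
    m=np.hypot(W[...,0]-q[0],W[...,1]-q[1])<.025; print(k,q.round(3),np.nanpercentile(W[...,2][m],98).round(3))
o=np.zeros((408,800,3),np.uint8);o[:408,:600]=cv2.resize(c["image"][130:300,180:430],None,fx=2.4,fy=2.4);o[:150,600:]=cv2.resize(t["image"][130:280,190:390],(200,150));cv2.imwrite("pics/s3.png",o)
```

```text
clear 50.76 [ 0.4206 -0.3191  0.2994] [ 0.48  0.49 -0.12] 0.0006 0.0
0 [ 0.636 -0.059] 0.128
1 [0.611 0.038] 0.332
2 [0.514 0.064] 0.18
3 [ 0.443 -0.006] 0.18
4 [ 0.468 -0.103] 0.18
5 [ 0.564 -0.129] 0.129
```

View pics/s3.png

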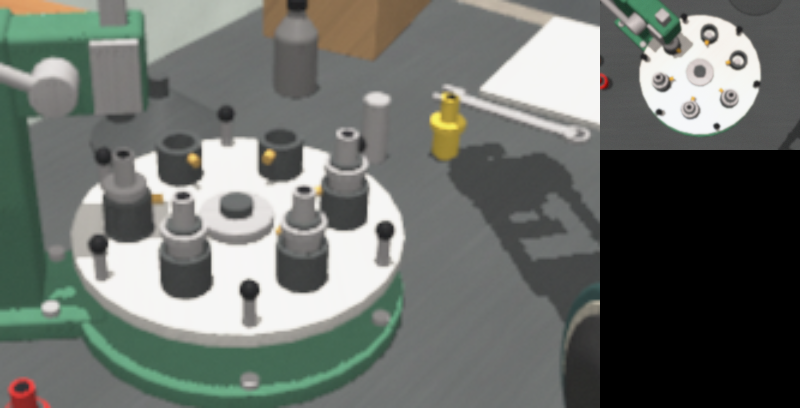

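The dial has moved exactly one click. The spigot is under the ram at (124,195), the three finished spigots are in their nests, and the arm is clear.

```bash
python3 -c "
from cell import order;print(order.close_job())"
```

```text
the job is handed in; nothing more can be done
None
```

I pressed the spigot home on the nest's stop at about 15–18 N, turned the dial one click so it stands under the ram, and handed the job in at about 51 s of the 72 s; no verdict came back.

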